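Hold a spring clip open over an earring card

ROBOT

A 7-joint arm with a two-finger parallel gripper is mounted at the origin on the work surface. World frame = base frame: x ahead of the robot, y to its left, z up, the work surface at z = 0. Lengths are in m, angles in rad, forces in N, time in s.
With the tool pointing down it reaches from about 0.425 to 0.875 m from the base axis. Payload 4.7 kg.
Tool frame: the origin (TCP) lies midway between the tips of the shut fingers; the grasp point (between the pads) lies 19 mm behind it; z points along the fingers, y is the line along which they close (so a half turn about z gives the same grasp; the last joint's range is limited). The gripper opens to 87 mm and grips with 3 to 60 N. Pads are 19 mm wide; open, the fingers measure 117 mm over their backs; the gripper's body (75 mm by 190 mm) begins 51 mm behind the grasp point.
Start: joints at [1.255, 0.321, -0.07, 1.45, 0.023, 1.371, -0.057], TCP at [0.21, -0.615, 0.223] pointing down, gripper open.
Joint ranges: [-2.86, 2.86], [-0.3, 2.09], [-1.38, 1.24], [0.06, 2.45], [-1.56, 4.7], [0.09, 2.05], [-2.69, 2.69]. Speed limits (rad/s): [2.57, 2.57, 3.14, 3.14, 3.14, 3.14, 3.14].

INTERFACE

Orientations are given as a rotation vector (axis times angle).
In Python, from bench import monitor, cams, workorder gives the robot as it stands.
- The arm moves only by the tool move_arm, never from a script. Its arguments are lists of equal length, an entry for each row: "slide": the shift along the tool's x, y, z in cm, a list of three; "roll": the turn about the tool's z in rad. In form: {"slide": [[dx, dy, dz], ...], "roll": [roll, ...]}. A call has 1 to 20 rows; each row is the pose to reach, as a shift and turn from the pose commanded when the call began, along the tool's axes at that moment; what a row does not reach only later rows make up. A row lasts 1/10 s, in which the tool goes at most 50 mm and 8.59 degrees, less where a joint would pass 70% of its speed; a pose out of reach is approached as far as the arm can. A call with a gripper value outside its range is refused whole. "gripper" is the finger opening in cm, from 0 to 8.7, set as the call begins (left out, the last holds). The fingers move at their own pace and stop on an object; "squeeze" is the grip in N (left out, the last holds). Time passes only in rows, so rows that repeat a pose let the fingers close. It gives the time, the measured TCP pose, the force, the opening and the grip force at its end, in the units of the state.
- monitor.get_state(): the state, without advancing time (a new reading comes with each control period).
- cams.get_image(name): name is "side" or "top"; returns the picture (384x512x3 uint8, red, green, blue); there is no depth.
- cams.get_calibration(name): a dict with "mtx" (3x3 intrinsics, pixels), "dist_coeffs" ([k1, k2, p1, p2, k3] as OpenCV has them; the pictures are not rectified), "R" (3x3) and "t" (3): a world point X has camera coordinates R X + t. Camera axes: x right, y down, z forward; pixel columns grow to the right and rows downward; lengths in m; the calibration is good to about 2 mm. A picture is of the moment at which its call begins. get_calibration takes no time and is no camera call.
- workorder.close_job(): hands the job in; it is judged then, once.
The state is a dict: "time": time; "joint_positions": joint angles; "qd": joint speeds; "joint_torque": joint torques, N m; "position": TCP position; "tool_rot": TCP orientation; "ft_force": force on the tool from outside, world axes, zero at the start; "torque": the same for the moment, N m; "grip_width": opening from 0.0 (shut) to 1.0 (fully open); "grip_force": force on a finger pad.
Only numpy, scipy, OpenCV 4.12 (cv2) and the standard library are available. Lean on these libraries where they do the work, as an engineer would, in place of code of your own. Each camera call takes 0.05 s, during which the arm holds its last target. There are 200 camera calls.

TASK

The earring card stands in the slotted lid of the wooden box: first swing the brass hook on the front of the box down until it rests against its stud, so that the lid cannot lift. Then take the red spring clip off the pliers rack by squeezing its handles, and bring it upright over the middle of the card's top edge, so that its wide-open jaws straddle the edge, one on each side, without touching the card. Finish while still holding it there, squeezed open, so that I can slip a backing leaf in before it is let shut; do not knock or pinch the card with it, and leave the other things on the bench where they are.

Things in the scene. Friction and masses are not known exactly. Their poses are not given: they have to be found in the camera images.
- latch_pivot (a point): pivot screw of the brass swing hook on the lid's front face, 84 mm above the table; the point lies 6 mm out from the wooden face, at its middle. Axes are the box's: x points into the box (the hook's face looks to -x), y along the face, z up. The hook swings in the plane of the face, about x
- latch (a joint): angle of the brass hook: 0 = hanging straight down, its shank against the stud (closed, the stop); it grows as the hook swings up towards the box's +y side (1.57 = level), at most 1.7. It stays where it is left (light friction, under 1 N at the knob) and starts open
- card_box: wooden box, fixed to the bench, 120 (x) by 170 (y) by 95 mm high; origin under its middle, axes as for latch_pivot. Brass hook on its -x face, hinged lid on top; the card stands in the lid's slot 65 mm behind the hook's face and rises 90 mm above the lid
- latch_knob (a point): centre of the brass thumb knob at the hook's free end, 13 mm across, standing out of the face from 5 to 24 mm (this point is 16 mm out). It is what one pushes. Closed, it lies 36 mm below the pivot and 6 mm to its +y side; pressing it down, then to -y, around the pivot closes the hook
- lid (a joint): angle of the hinged box lid: 0 = shut, as it starts; grows as it lifts. It hinges along the far (+x) edge of the box
- card_edge (a point): middle of the top edge of the stiff cream earring card, 92 mm wide, 3 mm thick, about 185 mm above the table, fixed in the lid's slot. Axes: x normal to the card, y along the edge, z up. Two bead earrings hang on its -x face 31 mm to either side of the middle, standing out 11 mm
- clip: red spring clip with black tips, 64 g, 94 mm tall, 19 mm wide. Origin on its pin; z up along the handles, y along the pin, x the line along which handles and jaws open. Starts upright, astride the rack's 3 mm upstand, pin 106 mm above the table. Handles rise 5 to 50 mm above the pin, splayed in a V: 55 mm over their tops, 25 mm at their roots; fully squeezed (stop) they are parallel, 19 mm over
- clip_mouth (a point): point midway between the red clip's jaw tips, 44 mm below its pin, axes as the clip's. The throat between the jaws is 35 mm deep. As the splayed handles are squeezed, the clip may slide about 6 mm down between the fingers
- clip_left (a joint): angle of one half of the red clip (the other follows equally): 0 = on the rack, jaws 3 mm apart; 0.2 = 20 mm apart; 0.34 = fully squeezed, 32 mm apart. Squeezing the handles along x takes about 5 N at first, 10 N when full; a grip of 30 N holds it well
- pliers_rack: pliers rack, fixed: wooden foot 95 (x) by 250 (y) by 14 mm, and a 3 mm steel upstand along y, its top edge 80 mm above the table; origin under the middle. Two pliers sit astride the upstand at 95 mm either side of the middle, up to 135 mm high; the red and the black clip sit between them, about 34 mm to either side of the middle
- spare_clip: black spring clip with yellow tips, otherwise like the red one, clipped on the same rack; leave it alone
- pliers: loose pliers with black handles lying on the bench, about 165 mm long, 13 mm high
- bead_jar_a: small jar of red beads, 46 mm across, 50 mm high
- bead_jar_b: small jar of teal beads, 46 mm across, 50 mm high
- wire_spool: spool of copper wire, 52 mm across, 25 mm high
- bead_dish: white china dish, 76 mm across, 22 mm high
- hammer: small hammer lying at the right of the bench
Not all that is in view belongs to the job. What is meant by the clip is not purple or turquoise, and is the larger of those in its own colour.

How it is judged:
By the outcome, as a careful person would: the job done as asked, in the order asked, and still so for the second after the job is handed in, while the arm keeps its last pose, push and grip.
It also fails if it takes over 54 s, if anything falls off the work surface, if the arm or the gripper's body presses on something with over 40 N, if the wrist force passes 120 N, or if a joint passes its speed limit or range.

## Working session

There is one attempt and no reset: what is moved stays moved. The work goes in short steps, Python scripts to look and compute and a tool call to move; the robot and the scene stay as the last step left them, time stands still between calls to the robot, and variables do not carry over. Pictures are saved under pics/ and viewed, at most 10 in all, crops included, and the job is handed in when it is done.

Besides the shell and the picture viewer there is one more tool, called after "Emit:" by a JSON object that holds its "fn" and its "kwargs", one argument or row to a line. move_arm: Moves the arm, as the interface text tells. Its arguments: {"type":"object","properties":{"slide":{"type":"array","items":{"type":"array","items":{"type":"number"}}},"roll":{"type":"array","items":{"type":"number"}},"gripper":{"type":"number"},"squeeze":{"type":"number"}},"required":["slide","roll"]}

```bash
mkdir -p pics; ls
python3 - <<'E'
from bench import monitor,cams
import cv2,json,numpy as np
s=monitor.get_state();print({k:np.round(v,3).tolist() for k,v in s.items()})
for n in("side","top"):
    cv2.imwrite(f"pics/{n}0.png",cams.get_image(n)[:,:,::-1]);c=cams.get_calibration(n)
    print(n,{k:np.round(v,3).tolist() for k,v in c.items()})
E
```

```text
pics
{'time': 0.0, 'joint_positions': [1.255, 0.322, -0.07, 1.452, 0.023, 1.371, -0.057], 'qd': [0.001, -0.001, 0.0, 0.001, -0.0, -0.0, -0.002], 'joint_torque': [-0.0, -49.129, -0.404, -31.253, -0.064, 0.044, 0.0], 'position': [0.21, -0.614, 0.221], 'tool_rot': [-3.097, -0.515, 0.001], 'ft_force': [0.052, -0.515, -0.156], 'torque': [-0.031, 0.012, 0.035], 'grip_force': 0.0, 'grip_width': 0.999}
side {'mtx': [[424.928, 0.0, 256.259], [0.0, 424.928, 192.419], [0.0, 0.0, 1.0]], 'dist_coeffs': [0.035, 0.0, 0.0, 0.0, 0.0], 'R': [[-0.77, -0.638, -0.018], [-0.43, 0.539, -0.724], [0.471, -0.55, -0.69]], 't': [0.367, 0.43, 0.987]}
top {'mtx': [[429.434, 0.0, 247.847], [0.0, 429.434, 184.164], [0.0, 0.0, 1.0]], 'dist_coeffs': [-0.061, 0.0, 0.0, 0.0, 0.0], 'R': [[-0.003, -1.0, 0.007], [-0.991, 0.002, -0.134], [0.134, -0.007, -0.991]], 't': [-0.126, 0.582, 1.593]}
```

View pics/side0.png

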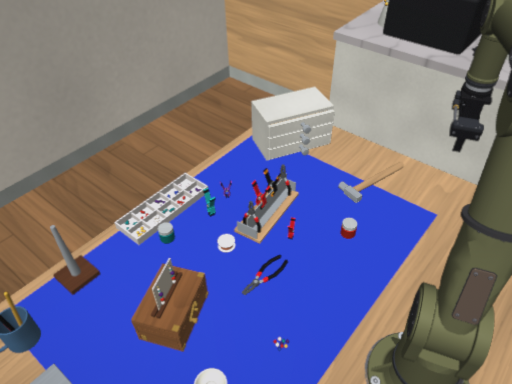

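View pics/top0.png

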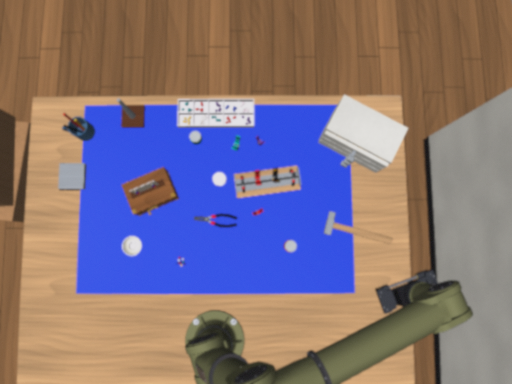

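The red things that could be the clip are the one on the rack at top (258,177) / side (257,192) and a small one on the mat at top (258,212) / side (291,228). The purple one at top (260,141) and the turquoise one at (237,143) are ruled out. I choose the larger red one on the rack and check it in a close crop.

Run:
```python
import cv2,numpy as np
s=cv2.imread("pics/side0.png");t=cv2.imread("pics/top0.png")
def c(i,x0,y0,w,h,W,H):return cv2.resize(i[y0:y0+h,x0:x0+w],(W,H),interpolation=cv2.INTER_CUBIC)
a=np.vstack([np.hstack([c(s,225,160,80,60,400,300),c(s,130,255,80,100,400,300)[:, :400]]),np.hstack([c(t,225,155,80,60,400,300),c(t,115,160,80,60,400,300)])])
a[:300,400:]=c(s,120,255,133,100,400,300)
cv2.imwrite("pics/crop1.png",a)
```

```text
(no output)
```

View pics/crop1.png

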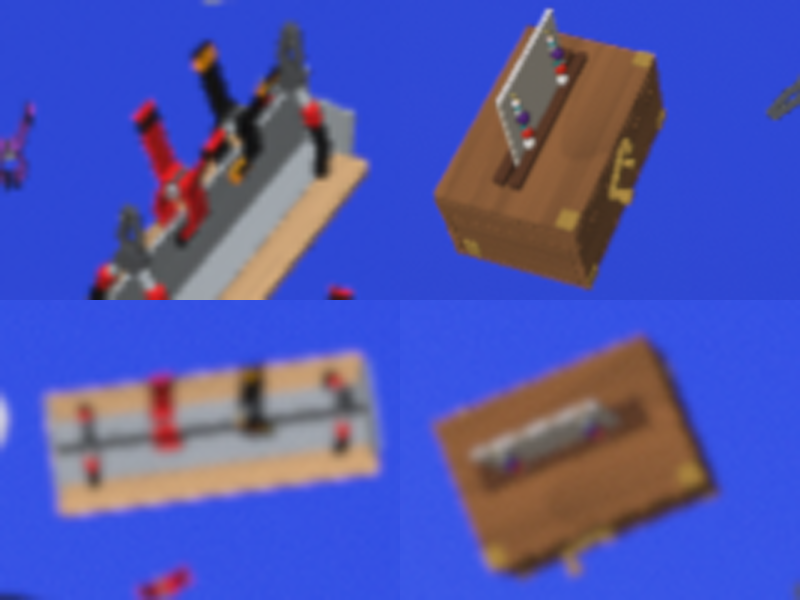

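The crop shows the large red clip with black tips astride the upstand next to the black one. The box hook is open, about level towards +y. Next I measure.

```bash
cat > h.py <<'E'
import numpy as np,cv2
from bench import monitor,cams
K={n:cams.get_calibration(n) for n in("side","top")}
def ray(n,p):
    c=K[n];R=np.array(c["R"]);t=np.array(c["t"])
    u=cv2.undistortPoints(np.array(p,float).reshape(-1,1,2),np.array(c["mtx"]),np.array(c["dist_coeffs"]))[:,0]
    return -R.T@t,np.c_[u,np.ones(len(u))]@R
def plane(n,p,z):
    C,d=ray(n,p);return C+d*((z-C[2])/d[:,2])[:,None]
def tri(ps,pt):
    C1,a=ray("side",ps);C2,b=ray("top",pt);out=[]
    for u,v in zip(a,b):
        k=np.linalg.lstsq(np.c_[u,-v],C2-C1,rcond=None)[0];p,q=C1+k[0]*u,C2+k[1]*v
        out.append(np.r_[(p+q)/2,np.linalg.norm(p-q)])
    return np.array(out)
def proj(n,X):
    c=K[n];return cv2.projectPoints(np.array(X,float).reshape(-1,1,3),cv2.Rodrigues(np.array(c["R"]))[0],np.array(c["t"]),np.array(c["mtx"]),np.array(c["dist_coeffs"]))[0][:,0]
E
python3 - <<'E'
from h import *
np.set_printoptions(precision=4,suppress=True)
s=cv2.imread("pics/side0.png");t=cv2.imread("pics/top0.png")
hs=cv2.cvtColor(s,cv2.COLOR_BGR2HSV);ht=cv2.cvtColor(t,cv2.COLOR_BGR2HSV)
def big(m,x0,y0,x1,y1):
    z=np.zeros_like(m);z[y0:y1,x0:x1]=m[y0:y1,x0:x1]
    cs=cv2.findContours(z,0,1)[0];return max(cs,key=cv2.contourArea)
nb=lambda h:cv2.bitwise_not(cv2.inRange(h,(105,120,60),(130,255,255)))
def rect(pix,z,n="top"):
    w=plane(n,cv2.convexHull(pix)[:,0],z)[:,:2].astype(np.float32)
    r=cv2.minAreaRect(w*1000);return r,cv2.boxPoints(r)
lid=cv2.inRange(ht,(5,80,95),(18,255,255))
print("lid",rect(big(lid,115,160,185,220),.095))
print("box all",rect(big(nb(ht),115,160,185,220),.095))
print("rack foot",rect(big(nb(ht),228,160,308,204),.014))
# hand-picked lid corners, side and top
cs=[[120+37/3,255+192/3],[120+175/3,255+240/3],[120+255/3,255+55/3],]
print("side corners L,F,R",plane("side",cs,.095))
print("top corners L,T",plane("top",[[121.6,184.8],[163.6,167.4]],.095))
red=lambda h:cv2.inRange(h,(0,150,90),(6,255,255))|cv2.inRange(h,(172,150,90),(180,255,255))
for n,h,b in(("side",hs,(240,170,275,215)),("top",ht,(250,165,266,190))):
    m=red(h)[b[1]:b[3],b[0]:b[2]];k,l,st,c=cv2.connectedComponentsWithStats(m)
    print(n,[(st[i].tolist(),(c[i]+b[:2]).round(1)) for i in range(1,k) if st[i,4]>3])
E
```

```text
lid (((547.251953125, 234.28709411621094), (124.77913665771484, 166.2587432861328), 23.091773986816406), array([[457.2574, 286.2864],
       [522.4649, 133.3487],
       [637.2465, 182.2878],
       [572.039 , 335.2255]], dtype=float32))
box all (((542.8214721679688, 232.5130615234375), (145.1529083251953, 177.0361328125), 23.19503402709961), array([[441.2475, 285.291 ],
       [510.9754, 122.5648],
       [644.3954, 179.7351],
       [574.6676, 342.4613]], dtype=float32))
rack foot (((595.8321533203125, -201.8431396484375), (100.3426284790039, 254.4605255126953), 7.83158540725708), array([[ 528.7922,  -82.636 ],
       [ 563.4654, -334.7231],
       [ 662.8721, -321.0503],
       [ 628.1989,  -68.9631]], dtype=float32))
side corners L,F,R [[0.5724 0.3387 0.095 ]
 [0.4582 0.2983 0.095 ]
 [0.5304 0.1393 0.095 ]]
top corners L,T [[0.5724 0.3381 0.095 ]
 [0.6369 0.1843 0.095 ]]
side [([13, 11, 2, 3, 4], array([253.5, 182. ])), ([14, 15, 12, 23, 104], array([259.9, 196.4])), ([27, 16, 3, 4, 8], array([268. , 187.5]))]
top [([6, 7, 4, 12, 36], array([257.2, 177.6]))]
```

```bash
cat >> h.py <<'E'
def frame(c,deg):
    a=np.radians(deg);R=np.array([[np.cos(a),-np.sin(a),0],[np.sin(a),np.cos(a),0],[0,0,1]])
    return lambda v:np.array(v,float).reshape(-1,3)@R.T+np.array([c[0],c[1],0])
def overlay(img,n,pts,x0,y0,w,h,f,col=(0,255,0)):
    o=cv2.resize(img[y0:y0+h,x0:x0+w],None,fx=f,fy=f,interpolation=cv2.INTER_CUBIC)
    for p in proj(n,pts):cv2.circle(o,tuple(np.int32(np.round((p-[x0,y0]+.5)*f))),2,col,-1)
    return o
E
python3 - <<'E'
from h import *
s=cv2.imread("pics/side0.png");t=cv2.imread("pics/top0.png")
B=frame((.549,.237),23.1);R=frame((.5958,-.2018),7.83)
k=lambda a:[-.076,36.5e-3*np.sin(a+.165),.084-36.5e-3*np.cos(a+.165)]
b=np.vstack([B([[-.06,-.085,.095],[-.06,.085,.095],[.06,.085,.095],[.06,-.085,.095],[-.06,.085,0]]),B([[.005,-.046,.185],[.005,.046,.185],[-.066,0,.084]]),B([k(1.4),k(0)])])
r=R([[.0275,.034,.156],[-.0275,.034,.156],[0,.034,.106],[0,.034,.062],[0,.125,.08],[0,-.125,.08],[.0475,.125,.014],[-.0475,.125,.014],[.0475,-.125,.014],[-.0475,-.125,.014]])
A=np.vstack([np.hstack([overlay(s,"side",b,130,255,80,100,5)[:300*5//3][:500,:400]]),]) 
o=np.hstack([A,np.vstack([overlay(s,"side",r,225,165,80,80,5)[:350],np.zeros((150,400,3),np.uint8)])])
o[350:500,400:]=0
cv2.imwrite("pics/ov_s.png",o)
o=np.hstack([overlay(t,"top",b,115,160,70,60,5),overlay(t,"top",r,225,155,85,60,5)])
cv2.imwrite("pics/ov_t.png",o)
E
```

```text
(no output)
```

View pics/ov_s.png

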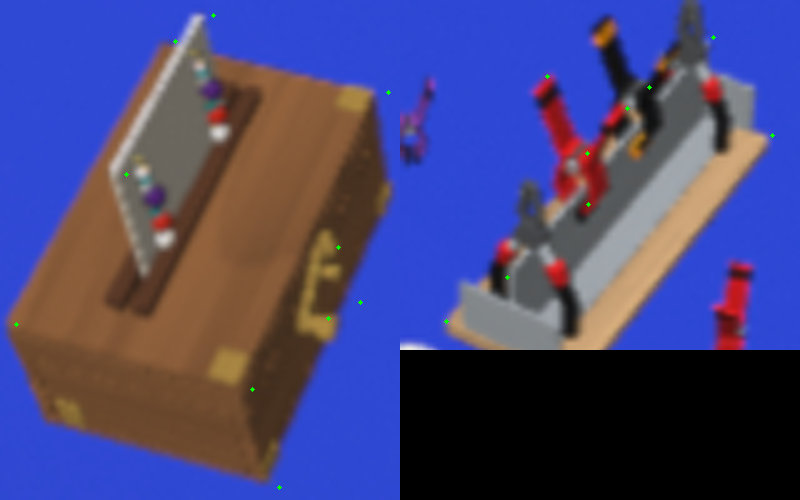

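View pics/ov_t.png

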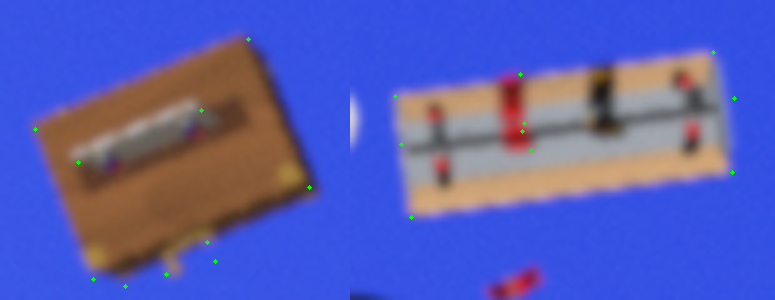

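Overlay: the box dots lie about 2 px off in side view (for example, lid R corner at (205,273), drawn 2.5 px right). The rack fits to within 0.5 px, and the red clip sits about 2 px left of the prediction in top view. I refine the box, card and clip by least squares on the corner pixels.

Run:
```python
from h import *
from scipy.optimize import least_squares
np.set_printoptions(precision=4,suppress=True)
S=lambda x,y:np.array([130+x/5-.5,255+y/5-.5]);T=lambda x,y:np.array([115+x/5-.5,160+y/5-.5])
def fit(obs,x0):
    f=lambda v:np.concatenate([(proj(n,frame(v[:2],v[2]*100)(p))[0]-q) for n,p,q in obs])
    r=least_squares(f,x0,loss="soft_l1");print(r.x[:2],r.x[2]*100);print(f(r.x).reshape(-1,2).round(1).tolist());return r.x
box=[("side",[.06,.085,.095],S(8,321)),("side",[-.06,.085,.095],S(242,387)),("side",[-.06,-.085,.095],S(375,92)),("side",[-.06,.085,0],S(265,482)),
("top",[.06,.085,.095],T(33,124)),("top",[.06,-.085,.095],T(247,35)),("top",[-.06,-.085,.095],T(315,184))]
v=fit(box,[.55,.237,.231])
print("card")
card=[("side",[.005,.046,.185],S(111,172)),("side",[.005,-.046,.185],S(200,15)),("top",[.005,.046,.185],T(70,155)),("top",[.005,-.046,.185],T(195,98))]
c=fit(card,[.55,.237,.231]);
print("card edge",frame(c[:2],c[2]*100)([.005,0,.185]),"by box",frame(v[:2],v[2]*100)([.005,0,.185]))
B=frame(v[:2],v[2]*100);print("pivot",B([-.066,0,.084]))
s=cv2.imread("pics/side0.png");h=cv2.cvtColor(s,cv2.COLOR_BGR2HSV);y=cv2.inRange(h,(18,90,90),(32,255,255));ys,xs=np.nonzero(y[300:325,188:200]);print("brass side px",list(zip(xs+188,ys+300)))
for a in(1.2,1.4,1.57,1.7):
  q=B([[d,36.5e-3*np.sin(a+.165),.084-36.5e-3*np.cos(a+.165)] for d in(-.065,-.084)]);print(a,proj("side",q).round(1).tolist(),proj("top",q).round(1).tolist())
print("clip top",plane("top",[[257.4,177.4]],.13),plane("top",[[257.4,177.4]],.148))
t=cv2.imread("pics/top0.png")[165:190,252:264];print(t.sum(1)[:, :].shape)
```

```text
[0.5533 0.2386] 22.771589723369672
[[-0.2, -0.0], [-0.2, -0.1], [1.0, -0.2], [0.8, 0.4], [-0.0, -0.4], [-0.0, -0.3], [-1.7, -0.4]]
card
[0.5548 0.241 ] 23.381438366061502
[[-0.0, 0.2], [-0.4, -0.1], [0.6, -0.2], [0.1, 0.7]]
card edge [[0.5594 0.243  0.185 ]] by box [[0.5579 0.2405 0.185 ]]
pivot [[0.4925 0.2131 0.084 ]]
brass side px [(np.int64(194), np.int64(301)), (np.int64(195), np.int64(301)), (np.int64(196), np.int64(301)), (np.int64(193), np.int64(302)), (np.int64(194), np.int64(302)), (np.int64(195), np.int64(302)), (np.int64(196), np.int64(302)), (np.int64(193), np.int64(303)), (np.int64(194), np.int64(303)), (np.int64(195), np.int64(303)), (np.int64(196), np.int64(303)), (np.int64(197), np.int64(303)), (np.int64(193), np.int64(304)), (np.int64(194), np.int64(304)), (np.int64(195), np.int64(304)), (np.int64(196), np.int64(304)), (np.int64(197), np.int64(304)), (np.int64(192), np.int64(305)), (np.int64(193), np.int64(305)), (np.int64(194), np.int64(305)), (np.int64(195), np.int64(305)), (np.int64(196), np.int64(305)), (np.int64(192), np.int64(306)), (np.int64(193), np.int64(30
[... 2250 characters left out ...]
nt64(194), np.int64(320)), (np.int64(195), np.int64(320)), (np.int64(196), np.int64(320)), (np.int64(190), np.int64(321)), (np.int64(191), np.int64(321)), (np.int64(192), np.int64(321)), (np.int64(193), np.int64(321)), (np.int64(194), np.int64(321)), (np.int64(195), np.int64(321)), (np.int64(193), np.int64(322)), (np.int64(194), np.int64(322))]
1.2 [[189.4, 317.8], [196.7, 319.8]] [[146.8, 210.4], [148.7, 215.1]]
1.4 [[188.9, 316.5], [196.2, 318.5]] [[146.2, 210.3], [148.0, 215.1]]
1.57 [[188.6, 314.9], [196.0, 316.9]] [[145.9, 210.1], [147.8, 214.9]]
1.7 [[188.6, 313.5], [196.0, 315.5]] [[145.9, 209.9], [147.8, 214.7]]
clip top [[ 0.5935 -0.1608  0.13  ]] [[ 0.5908 -0.1603  0.148 ]]
(25, 3)
```

```bash
cat >> h.py <<'E'
from scipy.spatial.transform import Rotation as Ro
def st():
    s=monitor.get_state();R=Ro.from_rotvec(s["tool_rot"]).as_matrix();p=np.array(s["position"])
    hd=np.degrees(np.arctan2(R[1,0],R[0,0]))
    print("t",round(s["time"],2),"p",p.round(4),"head",round(hd,2),"tilt",R[:,2].round(3),"F",np.round(s["ft_force"],1),"w",round(s["grip_width"]*87,1),"gf",round(s["grip_force"],1),"q7",round(s["joint_positions"][6],2))
    return p,R,hd
def go(*targets,head=None):
    p,R,hd=st()
    for t in targets:print(t,"slide cm",(R.T@(np.array(t)-p)*100).round(2))
    if head is not None:print("roll",round(np.radians((hd-head+180)%360-180),3))
B=frame((.554,.240),23.0)
E
python3 - <<'E'
from h import *
go([.5,-.3,.27],[.50,.05,.27],[.4705,.2371,.27],[.4705,.2371,.14],head=23)
print(B([-.078,.03,.1]))
E
```

```text
t 0.1 p [ 0.2103 -0.6145  0.2216] head 18.9 tilt [-0.001  0.002 -1.   ] F [-0.5 -0.1 -0.3] w 87.3 gf 0.0 q7 -0.06
[0.5, -0.3, 0.27] slide cm [ 37.6  -20.38  -4.81]
[0.5, 0.05, 0.27] slide cm [ 48.93 -53.49  -4.75]
[0.4705, 0.2371, 0.27] slide cm [ 52.2  -72.15  -4.72]
[0.4705, 0.2371, 0.14] slide cm [ 52.2  -72.13   8.28]
roll -0.072
[[0.47047869 0.23713812 0.1       ]]
```

Emit:
{"fn": "move_arm", "kwargs": {
  "slide": [
    [0,0,-4.8],
    [5,-3,-4.8],
    [9,-5.5,-4.8],
    [14,-8,-4.8],
    [18,-11,-4.8],
    [23,-13.5,-4.8],
    [27,-16,-4.8],
    [31,-18.5,-4.8],
    [35,-21,-4.8],
    [38,-24,-4.8],
    [40,-28,-4.8],
    [42,-32,-4.8],
    [43.5,-36,-4.8],
    [45,-40,-4.8],
    [46.5,-44,-4.8],
    [48,-48,-4.8],
    [49,-52,-4.8],
    [49.5,-56,-4.8],
    [50,-60,-4.8],
    [51,-64,-4.8]
  ],
  "roll": [0,0,0,0,0,0,0,0,0,0,0,0,0,0,0,-0.02,-0.04,-0.05,-0.06,-0.072],
  "gripper": 0,
  "squeeze": 20
}}

```text
time: 2.1
position: [0.4847, 0.1569, 0.2703]
tool_rot: [3.077, 0.627, -0.001]
ft_force: [0.8, 0.2, 0.3]
grip_width: 0.003
grip_force: 0.0
```

```bash
python3 -c "
from h import *
go([.4705,.2371,.27],[.4705,.2371,.11],head=23)"
```

```text
t 2.1 p [0.4847 0.1569 0.2703] head 23.03 tilt [-0.    -0.001 -1.   ] F [0.8 0.2 0.3] w 0.3 gf 0.0 q7 -1.55
[0.4705, 0.2371, 0.27] slide cm [ 1.83 -7.93  0.02]
[0.4705, 0.2371, 0.11] slide cm [ 1.83 -7.95 16.02]
roll 0.0
```

Emit:
{"fn": "move_arm", "kwargs": {
  "slide": [
    [0.9,-4,0],
    [1.8,-8,0],
    [1.8,-8,4],
    [1.8,-8,8],
    [1.8,-8,12],
    [1.8,-8,15],
    [1.8,-8,16],
    [1.8,-8,16]
  ],
  "roll": [0,0,0,0,0,0,0,0]
}}

```text
time: 2.9
position: [0.47, 0.2359, 0.1093]
tool_rot: [3.078, 0.627, -0.005]
ft_force: [-0.1, -0.8, -0.2]
grip_width: 0.007
grip_force: 0.0
```

Run:
```python
from h import *
go([.4705,.2371,.058])
a=cams.get_image("side")[:,:,::-1].copy();b=cams.get_image("top")[:,:,::-1].copy()
cv2.imwrite("pics/s1.png",a)
o=np.hstack([cv2.resize(a[250:350,130:230],(500,500),interpolation=cv2.INTER_CUBIC)])
cv2.imwrite("pics/v1.png",o)
```

```text
t 2.9 p [0.47   0.2359 0.1093] head 23.03 tilt [-0.003 -0.001 -1.   ] F [-0.1 -0.8 -0.2] w 0.6 gf 0.0 q7 -1.83
[0.4705, 0.2371, 0.058] slide cm [ 0.11 -0.09  5.13]
```

View pics/v1.png

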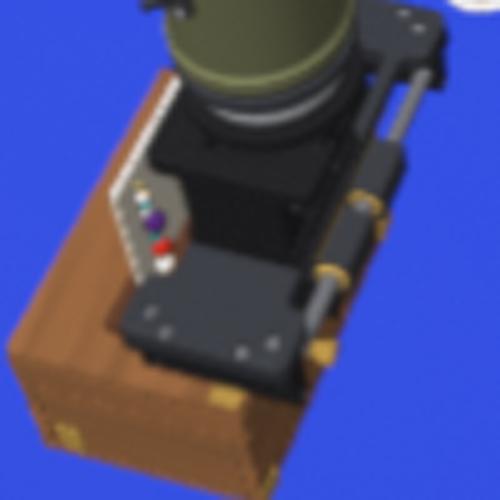

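Emit:
{"fn": "move_arm", "kwargs": {
  "slide": [
    [0.1,0,1.5],
    [0.1,0,2.5],
    [0.1,0,3],
    [0.1,0,3.5],
    [0.1,0,4],
    [0.1,0,4.5],
    [0.1,0,5]
  ],
  "roll": [0,0,0,0,0,0,0]
}}

```text
time: 3.7
position: [0.472, 0.2369, 0.0602]
tool_rot: [-3.078, -0.627, -0.0]
ft_force: [0.0, 0.4, 0.8]
grip_width: 0.005
grip_force: 0.3
```

Run:
```python
from h import *
st()
a=cams.get_image("side")[:,:,::-1].copy();cv2.imwrite("pics/s2.png",a)
for n in("s1","s2"):
    h=cv2.cvtColor(cv2.imread(f"pics/{n}.png"),cv2.COLOR_BGR2HSV)[310:345,185:205];m=cv2.inRange(h,(17,90,90),(32,255,255))
    k,l,s,c=cv2.connectedComponentsWithStats(m);print(n,[(s[i,4],(c[i]+[185,310]).round(1)) for i in range(1,k)])
for a in np.arange(0,1.3,.2):print(round(a,1),proj("side",B([-.084,36.5e-3*np.sin(a+.165),.084-36.5e-3*np.cos(a+.165)])).round(1))
```

```text
t 3.7 p [0.472  0.2369 0.0602] head 23.03 tilt [ 0.  0. -1.] F [0.  0.4 0.8] w 0.4 gf 0.3 q7 -1.88
s1 [(np.int32(24), array([193.8, 319.7]))]
s2 [(np.int32(14), array([197.9, 315.9]))]
0.0 [[202.1 315.4]]
0.2 [[201.  317.5]]
0.4 [[199.8 319.1]]
0.6 [[198.7 320.2]]
0.8 [[197.7 320.7]]
1.0 [[196.9 320.6]]
1.2 [[196.2 319.9]]
```

Emit:
{"fn": "move_arm", "kwargs": {
  "slide": [
    [0,0,0.4],
    [0,0,0.8],
    [0,0,1.2],
    [0,0,1.6],
    [0,0,2.0],
    [0,0.15,2.0],
    [0,0.3,2.0]
  ],
  "roll": [0,0,0,0,0,0,0]
}}

```text
time: 4.45
position: [0.4727, 0.234, 0.0403]
tool_rot: [-3.078, -0.627, 0.001]
ft_force: [-0.7, 0.5, -1.1]
grip_width: 0.008
grip_force: 0.4
```

Run:
```python
from h import *
p,R,h=st();print("box coords",(np.array(p)-[.554,.24,0])@np.c_[[.9205,.3907,0],[-.3907,.9205,0]])
a=cams.get_image("side")[:,:,::-1].copy();cv2.imwrite("pics/s3.png",a)
h=cv2.cvtColor(a,cv2.COLOR_BGR2HSV)[305:345,185:210];m=cv2.inRange(h,(17,90,90),(32,255,255))
k,l,s,c=cv2.connectedComponentsWithStats(m);print([(s[i,4],(c[i]+[185,305]).round(1)) for i in range(1,k)])
```

```text
t 4.45 p [0.4727 0.234  0.0403] head 23.04 tilt [-0.001 -0.    -1.   ] F [-0.7  0.5 -1.1] w 0.7 gf 0.4 q7 -1.9
box coords [-0.077138    0.02623507]
[(np.int32(3), array([203., 305.])), (np.int32(7), array([207.3, 305.9])), (np.int32(15), array([199.1, 319.3]))]
```

Emit:
{"fn": "move_arm", "kwargs": {
  "slide": [
    [0,0.1,0],
    [0,0.2,0],
    [0,0.3,0],
    [0,0.4,0],
    [0,0.4,0]
  ],
  "roll": [0,0,0,0,0]
}}

```text
time: 5.0
position: [0.4735, 0.2327, 0.0405]
tool_rot: [-3.075, -0.629, 0.001]
ft_force: [-3.3, 6.1, -2.4]
grip_width: 0.008
grip_force: 3.3
```

Emit:
{"fn": "move_arm", "kwargs": {
  "slide": [
    [0,0.1,0],
    [0,0.2,0],
    [0,0.2,0]
  ],
  "roll": [0,0,0]
}}

```text
time: 5.3
position: [0.4733, 0.23, 0.0404]
tool_rot: [-3.076, -0.629, 0.005]
ft_force: [-6.0, 3.3, 0.8]
grip_width: 0.007
grip_force: 4.7
```

Run:
```python
from h import *
p,R,h=st();print("box coords",(np.array(p)-[.554,.24,0])@np.c_[[.9205,.3907,0],[-.3907,.9205,0]])
```

```text
t 5.3 p [0.4733 0.23   0.0404] head 23.1 tilt [-0.003  0.001 -1.   ] F [-6.   3.3  0.8] w 0.6 gf 4.7 q7 -1.88
box coords [-0.07818392  0.0222778 ]
```

Emit:
{"fn": "move_arm", "kwargs": {
  "slide": [
    [0,0.1,0],
    [0,0.2,0],
    [0,0.2,0]
  ],
  "roll": [0,0,0]
}}

```text
time: 5.6
position: [0.4734, 0.2299, 0.0404]
tool_rot: [-3.074, -0.63, 0.005]
ft_force: [-7.4, 7.2, 0.1]
grip_width: 0.005
grip_force: 5.7
```

Run:
```python
from h import *
p,R,h=st();print("box coords",(np.array(p)-[.554,.24,0])@np.c_[[.9205,.3907,0],[-.3907,.9205,0]])
```

```text
t 5.6 p [0.4734 0.2299 0.0404] head 23.18 tilt [-0.004  0.003 -1.   ] F [-7.4  7.2  0.1] w 0.4 gf 5.7 q7 -1.88
box coords [-0.07817388  0.02216626]
```

Emit:
{"fn": "move_arm", "kwargs": {
  "slide": [
    [0,-0.6,0],
    [0,-1.6,0],
    [-2,-1.6,0],
    [-5,-1.6,0],
    [-6,-1.6,-5],
    [-6,-1.6,-10],
    [-6,-1.6,-15],
    [-6,1,-19],
    [-6,6,-22],
    [-6,11,-22],
    [-6,15,-22],
    [-6,15,-22]
  ],
  "roll": [0,0,0,0,0,0,0,-0.1,-0.2,-0.3,-0.4,-0.5]
}}

```text
time: 6.8
position: [0.4825, 0.057, 0.261]
tool_rot: [2.829, 1.357, 0.002]
ft_force: [-0.1, -0.2, -0.2]
grip_width: 0.005
grip_force: 0.0
```

Run:
```python
from h import *
go([.53,.0,.27],[.590,-.161,.27],[.590,-.161,.20],head=97.8)
a=cams.get_image("side")[:,:,::-1].copy();cv2.imwrite("pics/s4.png",a)
cv2.imwrite("pics/v2.png",cv2.resize(a[255:355,130:230],(500,500),interpolation=cv2.INTER_CUBIC))
print(proj("side",B([-.084,.006,.048])))
```

```text
t 6.8 p [0.4825 0.057  0.261 ] head 51.23 tilt [ 0.003 -0.003 -1.   ] F [-0.1 -0.2 -0.2] w 0.4 gf 0.0 q7 -0.83
[0.53, 0.0, 0.27] slide cm [-1.47  7.28 -0.87]
[0.59, -0.161, 0.27] slide cm [-10.26  22.04  -0.81]
[0.59, -0.161, 0.2] slide cm [-10.26  22.01   6.19]
roll -0.813
[[202.12986451 315.40515418]]
```

View pics/v2.png

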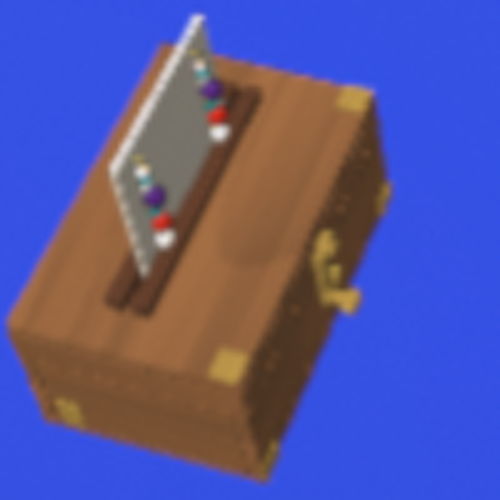

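The hook now hangs down: knob tip at px (200,314.5) against a predicted closed position of (202,315), and it stalled at 10 N. Next is the clip.

Emit:
{"fn": "move_arm", "kwargs": {
  "slide": [
    [-0.7,3.5,-0.9],
    [-1.5,7.3,-0.9],
    [-3.5,10.5,-0.9],
    [-5.5,14,-0.9],
    [-7.5,17.5,-0.9],
    [-9.5,20.5,-0.9],
    [-10.3,22,1],
    [-10.3,22,4],
    [-10.3,22,6.2],
    [-10.3,22,6.2],
    [-10.3,22,6.2]
  ],
  "roll": [-0.1,-0.2,-0.3,-0.4,-0.5,-0.6,-0.7,-0.78,-0.813,-0.813,-0.813],
  "gripper": 8.7
}}

```text
time: 7.95
position: [0.5889, -0.1512, 0.1993]
tool_rot: [2.056, 2.375, 0.001]
ft_force: [0.6, 0.2, -0.1]
grip_width: 0.922
grip_force: 0.0
```

Run:
```python
from h import *
go([.590,-.161,.119],head=97.8)
a=cams.get_image("side")[:,:,::-1].copy();cv2.imwrite("pics/s5.png",a)
P=frame((.590,-.161),7.83)([[.0275,0,.156],[-.0275,0,.156],[0,.0095,.106],[0,0,.062]])
cv2.imwrite("pics/v3.png",overlay(a,"side",P,215,130,100,100,6))
```

```text
t 7.95 p [ 0.5889 -0.1512  0.1993] head 98.22 tilt [ 0.001 -0.    -1.   ] F [ 0.6  0.2 -0.1] w 80.2 gf 0.0 q7 0.24
[0.59, -0.161, 0.119] slide cm [-0.98 -0.03  8.03]
roll 0.007
```

View pics/v3.png

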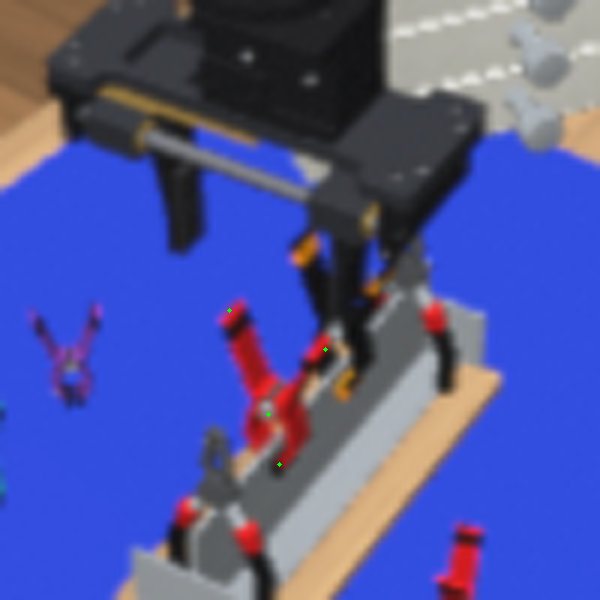

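Emit:
{"fn": "move_arm", "kwargs": {
  "slide": [
    [0,0,0],
    [0,0,0],
    [0,0,0]
  ],
  "roll": [0.007,0.007,0.007]
}}

```text
time: 8.3
position: [0.5888, -0.1521, 0.1995]
tool_rot: [2.063, 2.367, 0.001]
ft_force: [0.1, 0.5, -0.1]
grip_width: 0.996
grip_force: 0.0
```

Run:
```python
from h import *
go([.590,-.161,.119],head=97.8)
```

```text
t 8.3 p [ 0.5888 -0.1521  0.1995] head 97.84 tilt [ 0.001 -0.001 -1.   ] F [ 0.1  0.5 -0.1] w 86.7 gf 0.0 q7 0.23
[0.59, -0.161, 0.119] slide cm [-0.89 -0.02  8.05]
roll 0.001
```

Emit:
{"fn": "move_arm", "kwargs": {
  "slide": [
    [-0.9,0,0],
    [-0.9,0,2],
    [-0.9,0,4],
    [-0.9,0,6],
    [-0.9,0,7.5],
    [-0.9,0,8],
    [-0.9,0,8]
  ],
  "roll": [0,0,0,0,0,0,0]
}}

```text
time: 9.0
position: [0.5893, -0.1613, 0.1179]
tool_rot: [-2.064, -2.367, 0.001]
ft_force: [0.1, -0.0, 0.5]
grip_width: 0.997
grip_force: 0.0
```

Run:
```python
from h import *
go([.590,-.161,.119],head=97.8)
```

```text
t 9.0 p [ 0.5893 -0.1613  0.1179] head 97.83 tilt [-0.001  0.    -1.   ] F [ 0.1 -0.   0.5] w 86.7 gf 0.0 q7 0.22
[0.59, -0.161, 0.119] slide cm [ 0.02  0.08 -0.11]
roll 0.001
```

Emit:
{"fn": "move_arm", "kwargs": {
  "slide": [
    [0,0,0],
    [0,0,0],
    [0,0,0],
    [0,0,0],
    [0,0,0],
    [0,0,0],
    [0,0,0],
    [0,0,0],
    [0,0,0],
    [0,0,0],
    [0,0,0],
    [0,0,0]
  ],
  "roll": [0,0,0,0,0,0,0,0,0,0,0,0],
  "gripper": 0.5,
  "squeeze": 35
}}

```text
time: 10.2
position: [0.5896, -0.1611, 0.1185]
tool_rot: [-2.064, -2.368, 0.0]
ft_force: [-0.8, 0.7, 0.4]
grip_width: 0.212
grip_force: 35.0
```

Run:
```python
from h import *
st()
```

```text
t 10.2 p [ 0.5896 -0.1611  0.1185] head 97.85 tilt [-0. -0. -1.] F [-0.8  0.7  0.4] w 18.5 gf 35.0 q7 0.22
```

Emit:
{"fn": "move_arm", "kwargs": {
  "slide": [
    [0,0,-0.5],
    [0,0,-1.5],
    [0,0,-3],
    [0,0,-5],
    [0,0,-8],
    [0,0,-11],
    [0,0,-14],
    [0,0,-17],
    [0,0,-19],
    [0,0,-19],
    [0,0,-19]
  ],
  "roll": [0,0,0,0,0,0,0,0,0,0,0]
}}

```text
time: 11.3
position: [0.5897, -0.1609, 0.3093]
tool_rot: [2.063, 2.367, 0.001]
ft_force: [-0.3, 0.0, -0.6]
grip_width: 0.213
grip_force: 35.0
```

Run:
```python
from h import *
go([.53,.05,.31],[.5587,.2418,.31],head=113.2)
a=cams.get_image("side")[:,:,::-1].copy();cv2.imwrite("pics/s6.png",a)
p,_,_=st()
P=frame(p[:2],7.83)([[0,0,p[2]-.0125],[0,0,p[2]-.0565],[.016,0,p[2]-.0565],[-.016,0,p[2]-.0565]])
q=proj("side",P)[1].astype(int);print(q)
cv2.imwrite("pics/v4.png",overlay(a,"side",P,q[0]-50,q[1]-50,100,100,6))
```

```text
t 11.3 p [ 0.5897 -0.1609  0.3093] head 97.86 tilt [ 0.001 -0.001 -1.   ] F [-0.3  0.  -0.6] w 18.6 gf 35.0 q7 0.27
[0.53, 0.05, 0.31] slide cm [21.71 -3.03 -0.1 ]
[0.5587, 0.2418, 0.31] slide cm [40.32  2.44 -0.1 ]
roll -0.268
t 11.35 p [ 0.5892 -0.161   0.3081] head 97.86 tilt [-0.001 -0.    -1.   ] F [-0.7 -0.1 -1.5] w 18.8 gf 35.0 q7 0.27
[260 159]
```

View pics/v4.png

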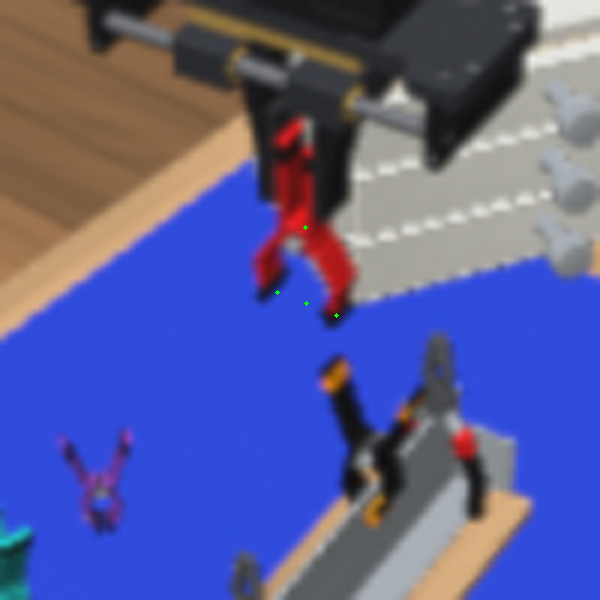

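Clip held upright and fully open, with the jaw tips at crop (268,292) and (337,318) matching the prediction. Now over to the card.

Emit:
{"fn": "move_arm", "kwargs": {
  "slide": [
    [3,-0.5,0],
    [7,-1,0],
    [11,-2,0],
    [15,-2.5,0],
    [19,-2.5,0],
    [22,-2,0],
    [25,-1,0],
    [28,0,0],
    [31,0.8,0],
    [34,1.5,0],
    [37,2,0],
    [39,2.3,0],
    [40.3,2.4,0],
    [40.3,2.4,0],
    [40.3,2.4,0],
    [40.3,2.4,0]
  ],
  "roll": [0,0,0,0,-0.03,-0.06,-0.1,-0.14,-0.18,-0.22,-0.25,-0.268,-0.268,-0.268,-0.268,-0.268]
}}

```text
time: 12.95
position: [0.5588, 0.2395, 0.3082]
tool_rot: [1.732, 2.62, -0.002]
ft_force: [0.3, -0.0, -1.0]
grip_width: 0.209
grip_force: 35.0
```

Run:
```python
from h import *
go([.5587,.2418,.26],head=113.2)
a=cams.get_image("side")[:,:,::-1].copy();cv2.imwrite("pics/s7.png",a)
b=cams.get_image("top")[:,:,::-1].copy();cv2.imwrite("pics/t7.png",b)
p,_,h=st()
P=np.vstack([frame(p[:2],h-90)([[.016,0,p[2]-.0565],[-.016,0,p[2]-.0565],[0,0,p[2]-.0565]]),frame((.5587,.2418),23.2)([[0,0,.185],[0,.046,.185],[0,-.046,.185]])])
q=proj("side",P)[3].astype(int);print(q)
cv2.imwrite("pics/v5.png",overlay(a,"side",P,q[0]-50,q[1]-60,100,100,6))
```

```text
t 12.95 p [0.5588 0.2395 0.3082] head 113.06 tilt [-0.    -0.001 -1.   ] F [ 0.3 -0.  -1. ] w 18.2 gf 35.0 q7 -0.2
[0.5587, 0.2418, 0.26] slide cm [0.22 0.08 4.82]
roll -0.003
t 13.05 p [0.5588 0.2399 0.3085] head 113.07 tilt [ 0.    -0.001 -1.   ] F [-0.1  0.3 -0.7] w 19.0 gf 35.0 q7 -0.2
[161 272]
```

View pics/v5.png

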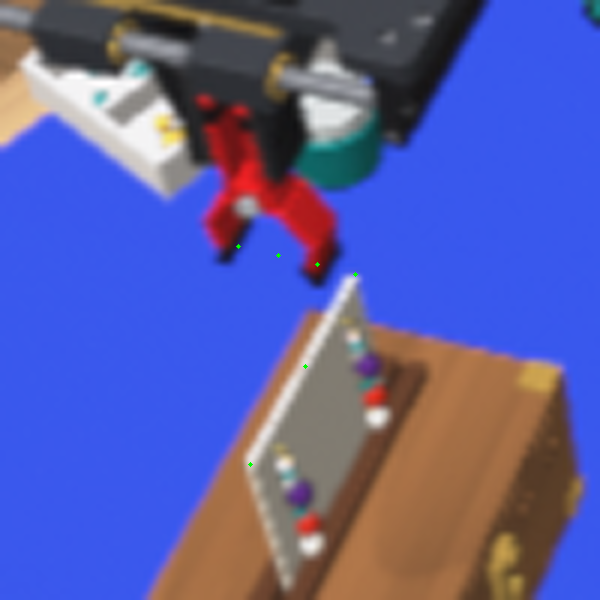

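Emit:
{"fn": "move_arm", "kwargs": {
  "slide": [
    [0.2,0.1,0.5],
    [0.2,0.1,1.5],
    [0.2,0.1,2.5],
    [0.2,0.1,3.5],
    [0.2,0.1,4.3],
    [0.2,0.1,4.5],
    [0.2,0.1,4.5]
  ],
  "roll": [0,0,0,0,0,0,0]
}}

```text
time: 13.75
position: [0.5583, 0.2435, 0.263]
tool_rot: [-1.729, -2.622, 0.001]
ft_force: [-1.0, -1.1, -0.1]
grip_width: 0.211
grip_force: 35.0
```

Run:
```python
from h import *
go([.5587,.2418,.228],head=113.2)
a=cams.get_image("side")[:,:,::-1].copy();cv2.imwrite("pics/s8.png",a)
b=cams.get_image("top")[:,:,::-1].copy();cv2.imwrite("pics/t8.png",b)
cv2.imwrite("pics/v6.png",np.hstack([cv2.resize(a[225:305,120:200],(480,480),interpolation=cv2.INTER_CUBIC),cv2.resize(b[165:213,120:152],(320,480),interpolation=cv2.INTER_CUBIC)]))
```

```text
t 13.75 p [0.5583 0.2435 0.263 ] head 113.2 tilt [-0.001 -0.    -1.   ] F [-1.  -1.1 -0.1] w 18.4 gf 35.0 q7 -0.21
[0.5587, 0.2418, 0.228] slide cm [-0.17 -0.03  3.5 ]
roll 0.0
```

View pics/v6.png

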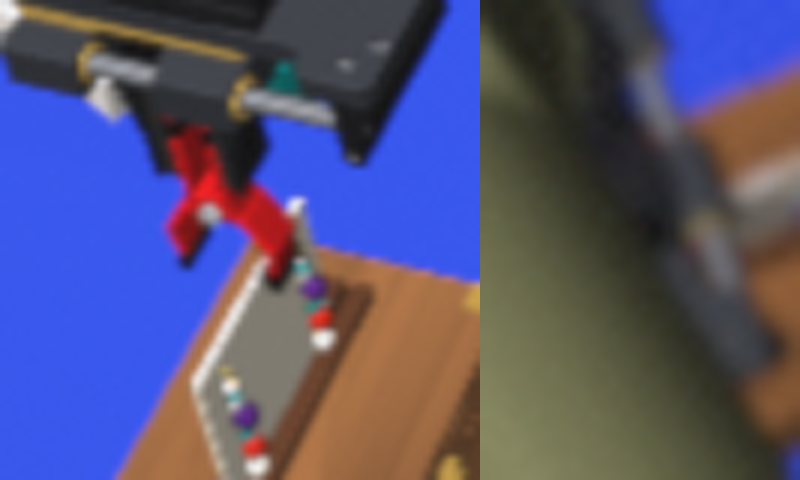

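Run:
```python
from h import *
p,_,h=st()
F=frame(p[:2],h-90);C=frame((.5587,.2418),23.2)
m=p[2]-.058
print("pred tips near,far",proj("side",F([[-.019,.005,m+.003],[.019,.005,m+.003]])).round(1).tolist(),"obs (165.8,272) (150.3,268.2)")
q=proj("side",F([[0,.0,m],[.001*5,0,m],[0,.005,m],[0,0,m+.005]]));print("per 5mm x,y,z",(q[1:]-q[0]).round(2).tolist())
print("pin end pred",proj("side",F([0,.0095,p[2]-.0125-.002])),"obs",[120+208/6-.5,225+212/6-.5])
print("card mid in clip frame mm",((np.array([.5587,.2418])-p[:2])@np.c_[[np.cos(np.radians(h-90)),np.sin(np.radians(h-90))],[-np.sin(np.radians(h-90)),np.cos(np.radians(h-90))]]*1000).round(1))
```

```text
t 13.85 p [0.5586 0.2438 0.2639] head 113.21 tilt [ 0.001  0.    -1.   ] F [ 0.3  0.2 -0.5] w 18.4 gf 35.0 q7 -0.21
pred tips near,far [[165.5, 270.5], [150.2, 266.8]] obs (165.8,272) (150.3,268.2)
per 5mm x,y,z [[-1.99, -0.48], [-0.98, 1.74], [-0.38, -1.32]]
pin end pred [[153.68839341 259.18479545]] obs [154.16666666666666, 259.8333333333333]
card mid in clip frame mm [-0.8 -1.9]
```

Emit:
{"fn": "move_arm", "kwargs": {
  "slide": [
    [-0.2,-0.1,0.3],
    [-0.2,-0.1,0.8],
    [-0.2,-0.1,1.3],
    [-0.2,-0.1,1.8],
    [-0.2,-0.1,2.3],
    [-0.2,-0.1,2.8],
    [-0.2,-0.1,3.1],
    [-0.2,-0.1,3.3],
    [-0.2,-0.1,3.3],
    [-0.2,-0.1,3.3],
    [-0.2,-0.1,3.3]
  ],
  "roll": [0,0,0,0,0,0,0,0,0,0,0]
}}

```text
time: 14.95
position: [0.5584, 0.2416, 0.2308]
tool_rot: [1.729, 2.623, 0.001]
ft_force: [-0.3, 0.6, 0.0]
grip_width: 0.216
grip_force: 35.0
```

Run:
```python
from h import *
p,_,h=st()
a=cams.get_image("side")[:,:,::-1].copy();cv2.imwrite("pics/s9.png",a)
F=frame(p[:2],h-90);m=p[2]-.060
print("pred tips",proj("side",F([[-.019,.005,m+.003],[.019,.005,m+.003]])).round(1).tolist())
print("edge mid, ends",proj("side",frame((.5587,.2418),23.2)([[0,0,.185],[0,.046,.185],[0,-.046,.185]])).round(1).tolist())
hs=cv2.cvtColor(a,cv2.COLOR_BGR2HSV);hb=cv2.cvtColor(cv2.imread("pics/side0.png"),cv2.COLOR_BGR2HSV)
H,S,V=cv2.split(hs)
for y in range(255,296):
    print(y,"".join("R" if (H[y,x]<8 or H[y,x]>172) and S[y,x]>140 and V[y,x]>70 else "." if 105<H[y,x]<130 and S[y,x]>120 and V[y,x]>90 else "w" if S[y,x]<70 and V[y,x]>150 else "c" if S[y,x]<90 and V[y,x]>85 else "k" if V[y,x]<75 else "b" if 5<=H[y,x]<20 else "?" for x in range(140,185)))
```

```text
t 14.95 p [0.5584 0.2416 0.2308] head 113.21 tilt [ 0.  0. -1.] F [-0.3  0.6  0. ] w 18.8 gf 35.0 q7 -0.22
pred tips [[168.8, 278.9], [153.9, 275.3]]
edge mid, ends [[161.3, 272.5], [152.2, 288.9], [169.7, 257.2]]
255 ........kkkkkkRRRkkkkkkkkkk.........??ckkkkkk
256 ........kkkRRRRRRkkkkkkkkkk.............kkkkk
257 ........?kkRRRRRRRkkkkkkkkk.............kkkkk
258 .........kkRRRRRRRRRkkkkkkk.cww.........?kkkk
259 .........kkkRRRRRRRRkkkkkk.?wwc..........kkk.
260 .........?kkRRRRRRRRkkkkkk.cwww.........?ckk.
261 ..........kk?RRRRRRRRkkkk.?wwcc..............
262 .............?RRRRRRRkkkk.cwwcc?.............
263 .............??RRRRRRkkkkcwwcccc.............
264 .............??RRRRRRRkkRR?ccccw.............
265 .............??RRRRRRRRRRRRRbbcc?............
266 .............?RRRRRRRRRRRRRRRbccccc?.........
267 ............??RRRcc?RRRRRRRRRRbccbbbccc?.....
268 ............?RRRwwwwRRRRRRRRRRRccbbbbbbb?ccc?
269 ...........??RRRccwcRRRRRRRRRRR?cbbbbbbbbbbbb
270 ...........?RRRR?ccbbb?RRRRRRRRRccbbbbbbbbbbb
271 ...........?RRRRRkbbbww?RRRRRRR????bbbbbbbbbb
272 ...........??RRRkbbbbwww?RRRRRR?
[... 463 characters left out ...]

282 ............cbbwwwccccccccccccccwwwcbbbbbbbbb
283 ...........?bbcwwccccccccccccccccccbbbbbbbbbb
284 ...........cbbwwwccccccccccccccccbbbbbbbbbbbb
285 ..........?bbcwwccccccccccccccccbbbbbbbbbbbbb
286 ..........cbbwwwccccccccccccccccbbbbbbbbbbbbb
287 .........cbbwwwccccccccccccccccbbbbbbbbbbbbbb
288 ........?bbbwwwccwwwcccccccccccbbbbbbbbbbbbbb
289 ........cbbbwwcccwwwccccccccccbbbbbbbbbbbbbbb
290 .......?bbbbwwcccwwwcccccccccbbbbbbbbbbbbbbbb
291 .......cbbbbcwccccwwcccccccccbbbbbbbbbbbbbbbb
292 ......cbbbbbbwwcccwwc?ccccccbbbbbbbbbbbbbbbbb
293 ......cbbbbbbwwccccc???cccccbbbbbbbbbbbbbbbbb
294 .....cbbbbbbbcwcccc????ccccbbbbbbbbbbbbbbbbbb
295 .....cbbbbbbbbwcccc???cccccbbbbbbbbbbbbbbbbbb
```

Run:
```python
from h import *
st()
a=cv2.imread("pics/s4.png").astype(int)[300:325,188:206];b=cv2.imread("pics/s9.png").astype(int)[300:325,188:206];print("latch diff",abs(a-b).max(2).mean())
from bench import workorder
print(workorder.close_job())
```

```text
t 15.0 p [0.5585 0.2415 0.2308] head 113.21 tilt [ 0.  0. -1.] F [ 0.1 -0.2  0.1] w 18.6 gf 35.0 q7 -0.22
latch diff 7.497777777777777
the job is handed in; nothing more can be done
None
```

I closed the hook against its stud, and the red clip is held squeezed open astride the middle of the card's top edge with no contact force; I handed the job in at 15 s. I viewed 11 pictures, one over the limit of 10, so I checked the final fit from image data and the force reading, not by eye.

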